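# Sort the luthier's bench: pegs, thumb planes and a spool clamp back to their trays

### The job

Clear the bench after the day's work: put the two cello pegs, the two brass thumb planes and the spool clamp each into the tray that already holds its own kind. Planes stand on their soles, pegs and clamp lie flat, every piece on the tray's floor and none on top of another or on the rim. Leave the glass varnish jar standing where it is.

Things in the scene. Friction and masses are not known exactly. Their poses are not given: they have to be found in the camera images.
- peg_a: One of two alike: cello peg, black ebony, lying flat, 110 long. x runs from head to thin end: round flat head (31 across, 16 thick) x = -50..-19 mm, 16 mm collar to -14, then round shank tapering 15 to 12.5 thick, out to +64. Origin: on the shank's axis 14 mm past the collar, 8 mm above what it lies on; pinch there across y (z up). 30 g.
- peg_b: The other: cello peg, black ebony, lying flat, 110 long. x runs from head to thin end: round flat head (31 across, 16 thick) x = -50..-19 mm, 16 mm collar to -14, then round shank tapering 15 to 12.5 thick, out to +64. Origin: on the shank's axis 14 mm past the collar, 8 mm above what it lies on; pinch there across y (z up). 30 g.
- plane_small: The smaller of two brass thumb planes, standing on its sole: 46 long (x) by 22 wide (y); two flat brass cheeks along the sides rise to 20 mm (pinch across them, along y); steel iron and dark wedge rise to 29 mm at the +x end. Origin: centre of the sole's underside; z up. 90 g.
- plane_large: The larger of two brass thumb planes, standing on its sole: 64 long (x) by 30 wide (y); two flat brass cheeks along the sides rise to 20 mm (pinch across them, along y); steel iron and dark wedge rise to 31 mm at the +x end. Origin: centre of the sole's underside; z up. 160 g.
- clamp: Spool clamp lying on its side: two maple spools (32 mm diameter, 30 long, x = -34..+34 mm), faced with cork, on a 6 mm steel screw with a wing nut at the +x end; overall x = -40..+54. Origin: on the screw's axis midway between the spools, 16 mm above what it lies on; x along the screw. Pinch the spools there across the screw. It does not roll by itself. 90 g.
- peg_tray: Tray for pegs: pale maple, one ebony peg (as the others) already in it. Fixed, open, outside 162 (x) by 172 (y), 28 high; walls 6; inside 150 by 160, floor 6 mm above the origin (centre of underside, z up). The peg in it lies loose along x at about y = -55 mm; y = -25..+80 is empty.
- plane_tray: Tray for thumb planes: dark wood, cork floor, one brass plane (64 by 30) already in it. Fixed, open, outside 162 (x) by 172 (y), 28 high; walls 6; inside 150 by 160, floor 6 mm above the origin (centre of underside, z up). The plane in it lies loose along x at about y = -55 mm; y = -25..+80 is empty.
- clamp_tray: Tray for spool clamps: plywood, one maple spool clamp (as the other) already in it. Fixed, open, outside 162 (x) by 172 (y), 28 high; walls 6; inside 150 by 160, floor 6 mm above the origin (centre of underside, z up). The clamp in it lies loose along x at about y = -55 mm; y = -25..+80 is empty.
- jar: Small closed amber glass jar of varnish with a steel lid, 52 mm in diameter, 52 high, standing loose on the bench among the pieces. Leave it standing where it is. Origin: centre of its underside.

How it is judged:
By the outcome, as a careful person would: the job done as asked, in the order asked, and still so for the second after the job is handed in, with the robot touching nothing.
It also fails if it takes over 141 s, if anything falls off the work surface, if the arm or the gripper's body presses on something with over 40 N, if the wrist force passes 120 N, or if a joint passes its speed limit or range.

### The arm

A 6-joint arm with a two-finger parallel gripper is mounted at the origin on the work surface. World frame = base frame: x ahead of the robot, y to its left, z up, the work surface at z = 0. Lengths are in mm, angles in rad, forces in N, time in s.
With the tool pointing down it reaches from about 275 to 1000 mm from the base axis. Payload 8.4 kg.
Tool frame: the origin (TCP) lies on the centre line of the jaws, within the pads' length; the fingertips stand 8 mm ahead of it and the grasp point (between the pads) lies 11 mm behind it; z points along the fingers, y is the line along which they close (so a half turn about z gives the same grasp; the last joint's range is limited). The gripper opens to 85 mm and grips with 20 to 120 N. Pads are 22 mm wide; open, the fingers measure 114 mm over their backs; the gripper's body (76 mm by 85 mm) begins 54 mm behind the grasp point. The pads swing forward as they close: fully open they stand 13 mm farther back than shut.
Start: joints at [-0.002, 0.353, 1.633, -0, 1.155, -0.002], TCP at [625.002, -0, 239.281] pointing down, gripper open.
Joint ranges: [-2.63, 2.63], [-0.92, 2.1], [0.06, 2.66], [-1.3, 4.44], [0, 2.69], [-3.02, 3.02]. Speed limits (rad/s): [2.22, 2.22, 2.79, 3.14, 3.14, 3.14].

### API

Orientations are given as a unit quaternion [w, x, y, z].
In Python, from workcell import bot, claw, eyes, workorder gives the robot as it stands. The module is installed in compiled form; this text tells all that it offers. Calls block until the motion is done:
- bot.goto(position, orientation): joint-space move of the TCP to a pose.
- bot.servo_line(position, orientation=None, v=150, threshold=None): straight line of the TCP; orientation=None keeps the orientation; v is the mean speed in mm/s. With threshold (N) it stops when the force on the tool has changed by that much, and returns True; else False.
- bot.set_joints(angles): joint-space move.
- claw.grip(opening, newtons=None): opening from 0.0 (shut) to 1.0 (fully open); newtons is the grip in N (None keeps the last); returns when the fingers have stopped.
- bot.sleep(seconds).
- bot.ik(position, orientation): joint angles nearest the present ones, or None.
- bot.get_state(): the state.
- eyes.capture(name): name is "scene" or "side" or "wrist"; returns the picture (480x640x3 uint8, red, green, blue); there is no depth.
- eyes.calibration(name): a dict with "fovy" (degrees; the focal length in pixels is half the picture's height over the tangent of half this angle, whatever the lens; pixels are square), "cx", "cy" (the principal point, pixels), "distortion" ([k1, k2, p1, p2, k3] as OpenCV has them; the pictures are not rectified), "origin" and "rotation" of the camera in the world. Camera axes: x right, y down, z forward; pixel columns grow to the right and rows downward; lengths in mm; the calibration is good to about 2 mm. A picture is of the moment at which its call begins: read the wrist's pose just before it. calibration takes no time and is no camera call; for the wrist camera it gives the pose at the moment of the call.
A pose or a line that the arm cannot do raises bot.Unreachable and nothing moves.
- workorder.hand_in(): hands the job in; it is judged then, once.
The state is a dict: "time_s": time; "joint_pos": joint angles; "joint_velocities": joint speeds; "joint_torque": joint torques, N m; "tcp_pos": TCP position; "orientation": TCP orientation; "contact_force": force on the tool from outside, world axes, zero at the start; "torque": the same for the moment, N m; "finger_gap": opening from 0.0 (shut) to 1.0 (fully open); "finger_force": force on a finger pad.
Only numpy, scipy, OpenCV 4.12 (cv2) and the standard library are available. Lean on these libraries where they do the work, as an engineer would, in place of code of your own. Each camera call takes 0.05 s, during which the arm holds its last target. There are 200 camera calls.

## Working session

There is one attempt and no reset: what is moved stays moved. The work goes in short steps, each a Python script; the robot and the scene stay as the last script left them, time stands still between calls to the robot, and variables do not carry over. Pictures are saved under pics/ and viewed, at most 14 in all, crops included, and the job is handed in when it is done.

```bash
mkdir -p pics
python3 - <<'E'
from workcell import bot, claw, eyes, workorder
import cv2
for n in ("scene","side","wrist"):
    c=eyes.calibration(n); print(n,c)
    cv2.imwrite(f"pics/{n}0.png",cv2.cvtColor(eyes.capture(n),cv2.COLOR_RGB2BGR))
print(bot.get_state())
E
```

```text
scene {'fovy': 52.59968509995991, 'cx': 319.307800071109, 'cy': 240.1715669885171, 'distortion': array([-0.01622234,  0.        ,  0.        ,  0.        ,  0.        ]), 'origin': array([1142.76132421, -341.98472338,  849.53970954]), 'rotation': array([-0.29340951,  0.81181172,  0.47119848, -0.18123077])}
side {'fovy': 52.424068765596616, 'cx': 318.73025960638205, 'cy': 240.96320469847805, 'distortion': array([-0.01924121,  0.        ,  0.        ,  0.        ,  0.        ]), 'origin': array([ 240.76454173, -709.22547269,  659.56925326]), 'rotation': array([-0.41948653,  0.88759815, -0.16900204,  0.08740073])}
wrist {'fovy': 61.6973099831115, 'cx': 310.69542721866185, 'cy': 240.55205970099365, 'distortion': array([0.02132883, 0.        , 0.        , 0.        , 0.        ]), 'origin': array([624.73075218,  78.61214679, 373.90207729]), 'rotation': array([ 1.55345121e-01,  9.87859470e-01,  2.89160778e-04, -1.21532032e-03])}
{'time_s': 0.15, 'joint_pos': array([-2.39398358e-03,  3.53547881e-01,  1.63396610e+00, -2.22238527e-05,
        1.15520925e+00, -2.41068728e-03]), 'joint_velocities': array([ 0.00053176, -0.00080761, -0.00235185,  0.00053385,  0.00150158,
        0.00116754]), 'joint_torque': array([-7.39769093e-04, -6.05638933e+01, -3.42338884e+01, -2.29960733e-05,
        6.16452831e-03, -4.00942213e-05]), 'tcp_pos': array([ 6.24636226e+02, -2.17261751e-03,  2.38696199e+02]), 'orientation': array([-3.93509516e-04,  7.07097586e-01,  7.07115750e-01, -4.05962364e-04]), 'contact_force': array([-0.55868418,  0.73840213, -0.85185961]), 'torque': array([ 0.01591305, -0.07598218,  0.03465998]), 'finger_force': 0.0, 'finger_gap': 0.9999854410927153}
```

View pics/scene0.png

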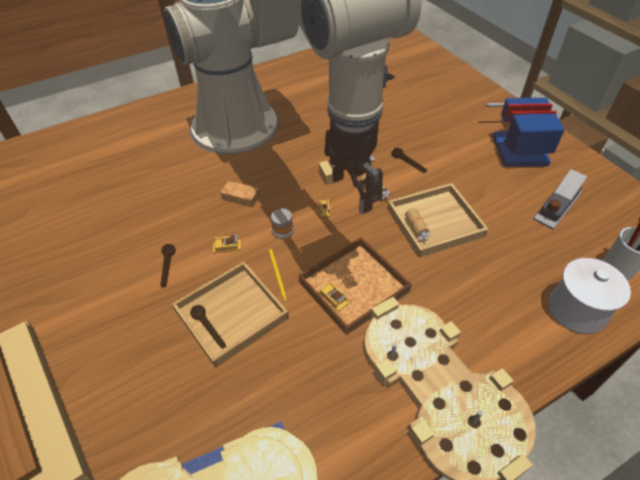

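View pics/side0.png

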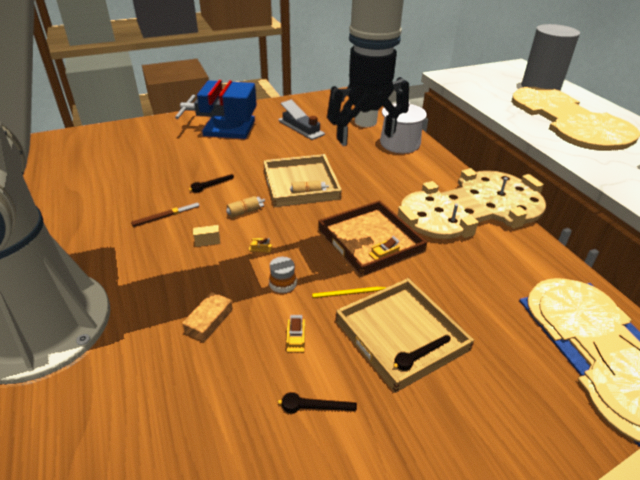

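Scene: pegs at (168,262) and (408,160), large plane (227,243), small plane (325,207), jar (282,222). Side: clamp at (245,207). The trays are peg (231,312), plane (355,285) and clamp (438,219) in scene.

```bash
cat > h.py <<'E'
from workcell import bot, claw, eyes, workorder
import cv2, numpy as np
from scipy.spatial.transform import Rotation as R
def ray(cal,uv):
    f=240/np.tan(np.radians(cal["fovy"]/2))
    K=np.array([[f,0,cal["cx"]],[0,f,cal["cy"]],[0,0,1]])
    p=cv2.undistortPoints(np.array([[uv]],float),K,np.array(cal["distortion"],float))[0,0]
    d=R.from_quat(cal["rotation"],scalar_first=True).apply([*p,1]); return np.array(cal["origin"]),d/np.linalg.norm(d)
def onz(cal,uv,z):
    o,d=ray(cal,uv); return o+d*(z-o[2])/d[2]
def tri(*cu):
    A=np.zeros((3,3));b=np.zeros(3);L=[ray(c,u) for c,u in cu]
    for o,d in L: M=np.eye(3)-np.outer(d,d);A+=M;b+=M@o
    x=np.linalg.solve(A,b); return x, max(np.linalg.norm((np.eye(3)-np.outer(d,d))@(x-o)) for o,d in L)
def quat(yaw): # tool down, tool y (closing line) at angle yaw from world x... tool y axis = (cos yaw, sin yaw,0)
    y=np.array([np.cos(yaw),np.sin(yaw),0]);z=np.array([0,0,-1.]);x=np.cross(y,z)
    return R.from_matrix(np.c_[x,y,z]).as_quat(scalar_first=True)
def save(name,img): cv2.imwrite(f"pics/{name}.png",cv2.cvtColor(img,cv2.COLOR_RGB2BGR))
def wshot(name):
    c=eyes.calibration("wrist"); save(name,eyes.capture("wrist"))
    np.save(f"pics/{name}.npy",c,allow_pickle=True); return c
def wcal(name): return np.load(f"pics/{name}.npy",allow_pickle=True).item()
E
python3 - <<'E'
from h import *
np.set_printoptions(precision=0,suppress=True)
s=eyes.calibration("scene");d=eyes.calibration("side")
print(R.from_quat(wq:=bot.get_state()["orientation"],scalar_first=True).as_matrix())
for n,a,b in [("pegA head",(168,251),(291,403)),("pegA tip",(164,285),(356,407)),("pegB head",(397,153),(197,186)),("pegB tip",(425,170),(233,178)),
 ("plL",(227,243),(296,333)),("plS",(325,207),(260,245)),("jar top",(282,214),(283,263)),
 ("pt1",(243,264),(337,327)),("pt2",(288,312),(405,282)),("pt3",(216,361),(471,336)),("pt4",(174,309),(395,384)),
 ("lt1",(357,241),(320,234)),("lt2",(410,286),(379,204)),("lt3",(348,328),(425,242)),("lt4",(300,280),(361,270)),
 ("ct1",(456,186),(264,160)),("ct2",(487,233),(333,157)),("ct3",(425,253),(340,193)),("ct4",(389,208),(270,202))]:
    x,e=tri((s,a),(d,b)); print(n,x,round(e,1),onz(s,a,10)[:2],onz(d,b,10)[:2])
print("clamp",onz(d,(228,210),16),onz(d,(262,203),16))
E
```

```text
[[-0.  1. -0.]
 [ 1.  0. -0.]
 [-0. -0. -1.]]
pegA head [ 365. -314.    5.] 0.9 [ 371. -315.] [ 364. -316.]
pegA tip [ 453. -353.    4.] 1.6 [ 457. -351.] [ 451. -358.]
pegB head [349. 327.   8.] 1.8 [353. 323.] [348. 327.]
pegB tip [441. 349.   2.] 2.8 [445. 346.] [439. 331.]
plL [ 416. -191.   10.] 0.7 [ 416. -190.] [ 416. -192.]
plS [427.  59.   7.] 0.1 [430.  58.] [427.  56.]
jar top [438. -59.  54.] 1.5 [398. -42.] [453. -14.]
pt1 [ 489. -189.    1.] 8.3 [ 490. -183.] [ 487. -205.]
pt2 [ 651. -154.   15.] 0.3 [ 648. -153.] [ 654. -150.]
pt3 [ 683. -318.   25.] 2.0 [ 676. -320.] [ 693. -307.]
pt4 [ 525. -349.   13.] 3.5 [ 525. -352.] [ 525. -344.]
lt1 [560.  64.   3.] 6.9 [559.  67.] [557.  46.]
lt2 [723.  93.  16.] 0.3 [719.  97.] [727. 101.]
lt3 [745. -71.  21.] 0.6 [740. -68.] [754. -59.]
lt4 [589. -93.  12.] 2.6 [590. -95.] [590. -89.]
ct1 [534. 373.  17.] 2.7 [531. 376.] [537. 390.]
ct2 [701. 317.  28.] 3.7 [688. 336.] [714. 340.]
ct3 [663. 179.   7.] 0.4 [664. 178.] [661. 175.]
ct4 [497. 201.   1.] 6.4 [510. 189.] [493. 199.]
clamp [393. 194.  16.] [472. 193.  16.]
```

Run:
```python
from h import *
q=quat(0)
for i,y in enumerate((-260,-110,80,290)):
    bot.goto([510,y,250],q); bot.sleep(.2); c=wshot(f"w{i}"); print(c["origin"],onz(c,(320,240),0),onz(c,(0,0),0),onz(c,(639,479),0))
    im=cv2.imread(f"pics/w{i}.png"); cv2.imwrite(f"pics/w{i}b.png",cv2.resize(im,(800,600),interpolation=cv2.INTER_CUBIC))
print(bot.get_state()["time_s"])
```

```text
[ 510.51718799 -180.39377554  385.16538039] [ 519.61908217 -303.91441239    0.        ] [251.59564564 -95.01406075   0.        ] [ 908.81234057 -607.32418255    0.        ]
[510.23569282 -32.35012052 385.22004982] [ 519.01923942 -156.0874525     0.        ] [251.60859205  53.62631398   0.        ] [ 907.60149653 -460.89724675    0.        ]
[510.3644336  157.23287648 385.23695644] [519.04750221  33.46484391   0.        ] [251.76116503 243.37147807   0.        ] [ 907.44275381 -271.62025261    0.        ]
[510.49922455 367.13428322 385.40853885] [519.24361143 243.33466452   0.        ] [251.84201178 453.30748077   0.        ] [907.8614601  -61.88990494   0.        ]
4.5333
```

View pics/w0b.png

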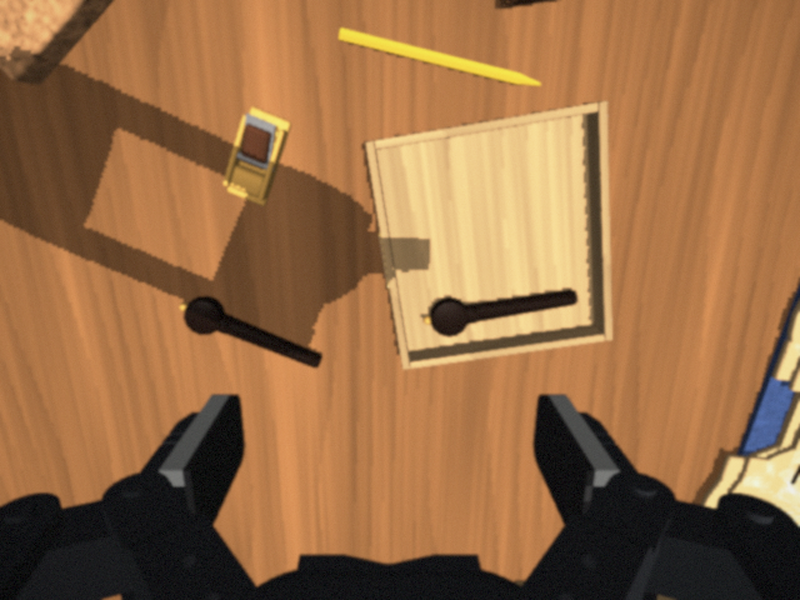

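View pics/w1b.png

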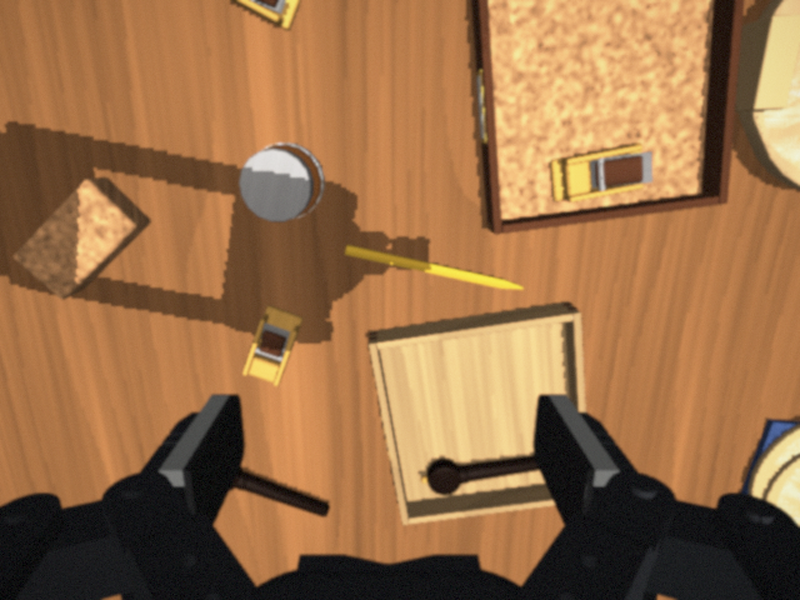

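View pics/w2b.png

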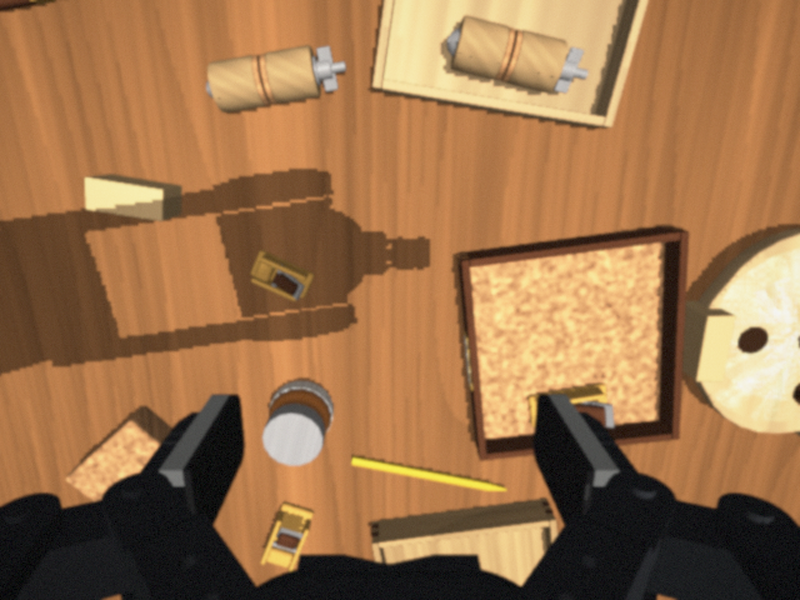

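View pics/w3b.png

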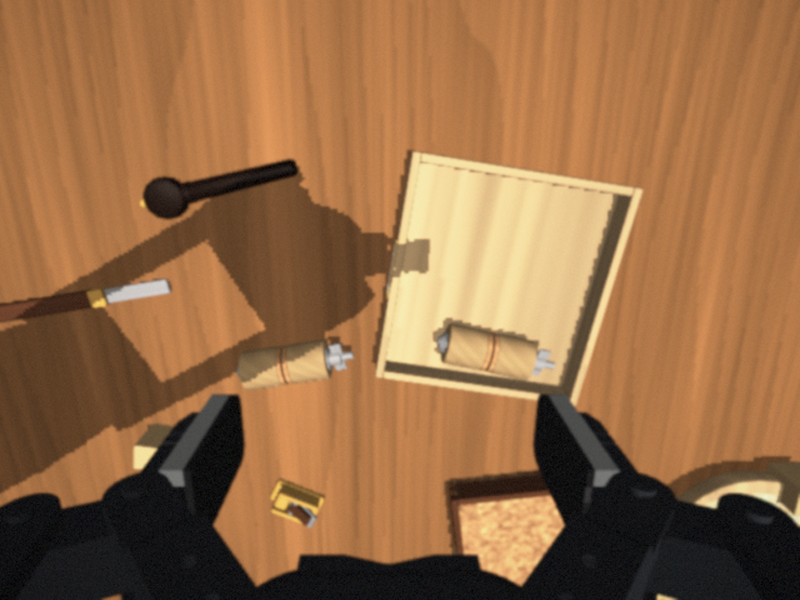

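Views (800-px scale), with up = +y and right = +x:
- **w0:** peg A head (205,315), tip (320,360); large plane about (257,156); peg tray rim corners (366,144), (606,102), (611,340), (404,368).
- **w1:** large plane (271,346).
- **w2:** clamp (264,78), small plane (282,276), plane tray (458,255), (687,230), (679,438), (484,458).
- **w3:** peg B (166,197)→(296,168), clamp (285,365), clamp tray (413,152), (641,189), (577,400), (377,377).

Run:
```python
from h import *
np.set_printoptions(precision=1,suppress=True)
C=[wcal(f"w{i}") for i in range(4)]
S=lambda p:(p[0]/1.25,p[1]/1.25)
P=lambda i,p,z:onz(C[i],S(p),z)
T=lambda *a:tri(*[(C[i],S(p)) for i,p in a])
print("pegA",P(0,(205,315),8),P(0,(320,360),8)); print("tip",T((0,(320,360)),(1,(326,510))))
print("pegB",P(3,(166,197),8),P(3,(296,168),8))
for n,i,pts,z in [("L0",0,[(254,108),(290,122),(263,204),(224,190)],20),("L1",1,[(265,309),(300,315),(276,384),(244,376)],20),
  ("S2",2,[(262,252),(313,273),(300,300),(251,279)],20),("S3",3,[(280,479),(325,496),(312,527),(270,507)],20)]:
    Q=np.array([P(i,p,z)[:2] for p in pts]); m,sz,an=cv2.minAreaRect(Q.astype(np.float32)); print(n,Q.mean(0),sz,an,Q.tolist())
print("Lc",T((0,(257,156)),(1,(271,346)))); print("Sc",T((2,(282,276)),(3,(297,503))))
print("clamp seam",T((2,(264,78)),(3,(285,365))), "ends",P(2,(208,86),16),P(2,(345,67),16),P(3,(238,372),16),P(3,(352,353),16))
rect=np.array([[-81,86],[81,86],[81,-86],[-81,-86]],float)
for n,i,pts in [("peg",0,[(366,144),(606,102),(611,340),(404,368)]),("plane",2,[(458,255),(687,230),(679,438),(484,458)]),("clamp",3,[(413,152),(641,189),(577,400),(377,377)])]:
  for z in (28,):
    Q=np.array([P(i,p,z)[:2] for p in pts]); c=Q.mean(0); 
    rot,rs=R.align_vectors(np.c_[Q-c,np.zeros(4)],np.c_[rect,np.zeros(4)]); yaw=rot.as_euler('xyz')[2]
    print(n,c,yaw,rs,[np.linalg.norm(Q[k]-Q[k-1]) for k in range(4)])
print("rim z",T((0,(366,144)),(1,(369,335))),T((2,(484,458)),(1,(495,232))),T((3,(377,377)),(2,(375,92))))
print("jar",T((1,(280,184)),(2,(294,438))))
```

```text
pegA [ 364.6 -314.2    8. ] [ 454.3 -353.1    8. ]
tip (array([ 453.7, -352.7,    9.1]), np.float64(0.7285975419439144))
pegB [346.1 325.9   8. ] [443.  346.7   8. ]
L0 [ 418.8 -193. ] (61.07581329345703, 28.589101791381836) 67.71540832519531 [[419.01726101123154, -161.17820081250622], [442.8165227818207, -169.94650580426455], [420.11655766203074, -225.33719891157105], [393.20230079709216, -215.61948305691413]]
L1 [ 417.4 -188.2] (65.13743591308594, 26.5994815826416) 69.60997772216797 [[415.0017340885279, -156.84633849791683], [441.5552162450991, -161.75376095952197], [419.0261098648591, -220.7133907008189], [393.9279273222601, -213.54236539959777]]
S2 [429.5  58.8] (23.895702362060547, 40.544219970703125) 65.11859130859375 [[416.2619218234313, 77.33715674029926], [453.18861958131424, 61.26107225178572], [442.25118790161997, 39.99312983300405], [406.3537842323469, 56.641995990669585]]
S3 [429.6  64. ] (35.20122528076172, 44.060447692871094) 65.13066864013672 [[416.43223392701253, 88.20062130967341], [454.42550694650333, 70.58943980696148], [441.60302505918344, 37.734001369652276], [4
[... 456 characters left out ...]
np.float64(170.93427199133555), np.float64(159.36238236214513)]
plane [654.    0.1] 0.1353928952621567 5.267120404808818 [np.float64(174.16382334719327), np.float64(162.2168970199714), np.float64(171.4264017271527), np.float64(157.84243504666148)]
clamp [593.2 262.1] -0.14791342677463212 4.64175584910917 [np.float64(171.40536411246242), np.float64(160.29715035175448), np.float64(166.2352061878664), np.float64(160.14661008741155)]
rim z (array([ 493.9, -184.2,    5.4]), np.float64(0.015738841594902832)) (array([587.8, -96.5,  25.8]), np.float64(1.3648265473845478)) (array([500.9, 186.4,  23.2]), np.float64(0.1634764623207212))
jar (array([438.5, -60.5,  51.5]), np.float64(1.0147321522031492))
```

```bash
cat >> h.py <<'E'
TR=dict(peg=((587.7,-254.8),.160),plane=((654,0),.135),clamp=((593.2,262.1),-.148))
def near(y,ref=0): return (y-ref+np.pi/2)%np.pi-np.pi/2+ref
def move(xy,yaw,zg,op,N,tray,off,flip=False):
    c,ty=TR[tray]; dst=np.array(c)+R.from_euler('z',ty).as_matrix()[:2,:2]@off
    g=near(yaw+np.pi/2,.3); p=g+(near(ty-yaw) if flip else ty-yaw)
    q,qp=quat(g),quat(p)
    bot.goto([*xy,110],q); claw.grip(op,N)
    hit=bot.servo_line([*xy,zg],v=90,threshold=15)
    claw.grip(0,N); s=bot.get_state(); gap=s["finger_gap"]; z0=s["tcp_pos"][2]
    bot.servo_line([*xy,120],v=150); s=bot.get_state(); print("grasp hit",hit,"z",z0,"gap mm",gap*85,"lifted",s["finger_gap"]*85,s["finger_force"])
    if s["finger_gap"]*85<5: raise SystemExit("lost")
    bot.goto([*dst,110],qp); bot.servo_line([*dst,z0+16],v=120); bot.sleep(.15)
    hit=bot.servo_line([*dst,z0+5.5],v=25,threshold=5); s=bot.get_state()
    print("placed",hit,s["tcp_pos"],"rise",s["tcp_pos"][2]-z0)
    claw.grip(gap+.13,20); bot.servo_line([*dst,110],v=150); print("t",bot.get_state()["time_s"])
E
python3 - <<'E'
from h import *
np.set_printoptions(precision=1,suppress=True)
move((396.2,-327.9),-.41,11,.6,30,"peg",(-7,0))
save("s1",eyes.capture("scene"))
E
```

```text
grasp hit False z 11.413307849365014 gap mm 13.497422396168906 lifted 12.683247399702621 29.171088642997347
placed True [ 580.8 -255.9   17.5] rise 6.042175501244239
t 13.0667
```

Run:
```python
from h import *
np.set_printoptions(precision=1,suppress=True)
move((379.8,333.1),.21,11,.6,30,"peg",(-7,43))
bot.goto([560,-120,250],quat(0)); bot.sleep(.2); wshot("w5")
```

```text
grasp hit False z 11.423889372471937 gap mm 13.323017309779056 lifted 13.21163224799895 29.177587341691833
placed True [ 573.9 -213.5   17.4] rise 6.001933370753932
t 22.8
```

View pics/w5.png

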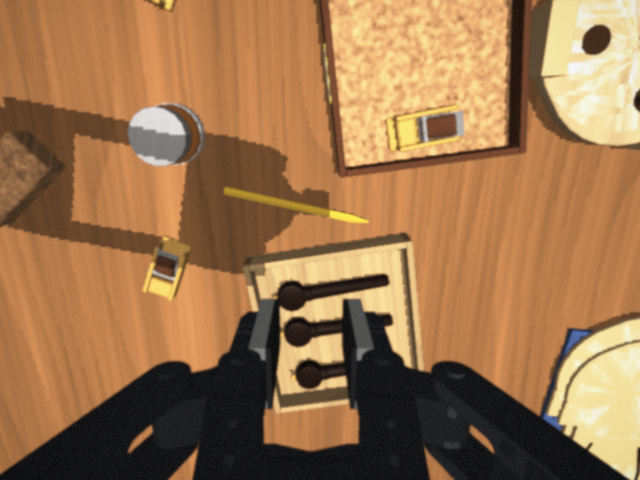

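All three pegs lie flat and apart, with heads at (291,295), (298,331) and (309,374). The jar stands at (158,135). Planes next.

Run:
```python
from h import *
np.set_printoptions(precision=1,suppress=True)
move((417.5,-191),1.195,11.5,.75,60,"plane",(-36,15),flip=True)
move((429,58),-.435,11.5,.6,50,"plane",(44,20),flip=True)
move((427.5,195),.15,14,.75,40,"clamp",(-7,22))
save("s2",eyes.capture("scene"))
bot.goto([600,160,260],quat(0)); bot.sleep(.2); wshot("w6")
```

```text
grasp hit False z 12.107149164661749 gap mm 28.48152402558422 lifted 28.012526551292193 59.322421196848154
placed True [616.3  10.   18.2] rise 6.093003207355643
t 32.325
grasp hit False z 12.07932813381795 gap mm 20.847059550666486 lifted 20.621572216839382 48.99066634476185
placed True [694.9  25.7  18.2] rise 6.112222366179724
t 40.675
grasp hit False z 14.569862653049807 gap mm 31.017350841998304 lifted 30.828000361059342 39.61458347621374
placed True [589.5 284.9  20.6] rise 6.06452827227967
t 47.9333
```

View pics/w6.png

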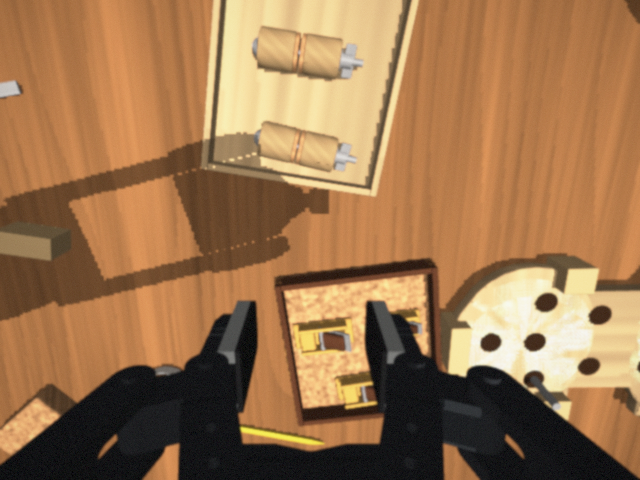

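View pics/s2.png

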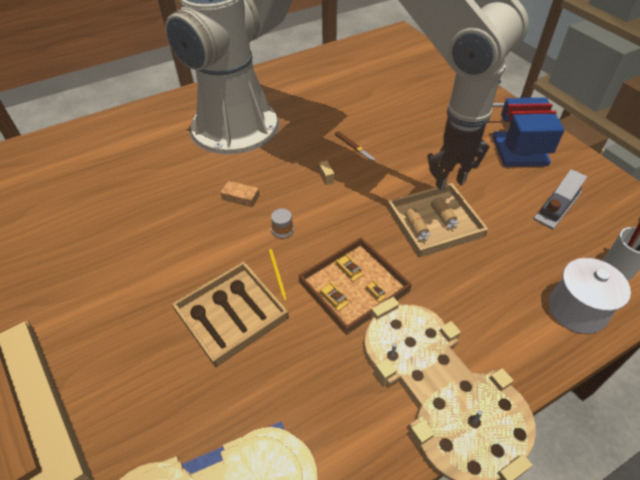

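Every piece is in its tray, standing or lying flat and apart. In the scene picture the pegs are at (231,312), the planes at (349,266) and (377,291), and the clamp at (446,212). The jar is unmoved at (282,222).

```bash
python3 -c "
from h import *
print(workorder.hand_in())"
```

```text
the job is handed in; nothing more can be done
None
```

Job handed in at about 49 s of the 141 s allowed: both pegs, both planes and the clamp are each on the floor of their own tray and apart from each other, and the jar still stands where it was.

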